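# Shut the label printer and feed a label

## Robot

A 7-joint arm with a two-finger parallel gripper is mounted at the origin on the work surface. World frame = base frame: x ahead of the robot, y to its left, z up, the work surface at z = 0. Lengths are in m, angles in rad, forces in N, time in s.
With the tool pointing down it reaches from about 0.425 to 0.8 m from the base axis. Payload 8.3 kg.
Tool frame: the origin (TCP) lies between the finger pads; the fingertips stand 25 mm ahead of it and the grasp point (between the pads) lies 6 mm ahead of it; y points along the fingers, x is the direction in which the jaws open and shut, and the axes are right-handed (so a half turn about y gives the same grasp; the last joint's range is limited). The gripper opens to 85 mm and grips with 20 to 120 N. Pads are 22 mm wide; open, the fingers measure 114 mm over their backs; the gripper's body (76 mm by 85 mm) begins 54 mm behind the grasp point. The pads swing forward as they close: fully open they stand 13 mm farther back than shut.
Start: joints at [-1.382, 0.383, 0.016, 1.37, -0.006, 1.388, -0.046], TCP at [0.156, 0.605, 0.256] pointing down, gripper open.
Joint ranges: [-2.95, 2.95], [-0.25, 2.06], [-1.52, 1.56], [0.18, 2.33], [-1.44, 4.58], [0.02, 2.06], [-3.01, 3.01]. Speed limits (rad/s): [2.39, 2.39, 3.01, 3.01, 3.14, 3.14, 3.14].

## Interface

Orientations are given as a unit quaternion [w, x, y, z].
In Python, from rig import bot gives the robot as it stands.
- The arm moves only by the tool carry_out, never from a script. Its argument "moves" is a list of rows, each a list of 7 numbers: the closure, from 0 (fully open) to 1 (shut), then the shift along the tool's x, y, z in m, then the turn, a rotation vector about the tool's x, y, z in degrees. In form: [[grip, x, y, z, rx, ry, rz], ...]. A call has 1 to 20 rows; each row shifts and turns the commanded pose from where the row before left it, along the tool's axes as they then stand; what a row does not reach is not made up. A row lasts 1/10 s, in which the tool goes at most 50 mm and 8.59 degrees, less where a joint would pass 70% of its speed; a pose out of reach is approached as far as the arm can. A call is refused whole if a number of a shift passes 0.05 or a number of a turn 8.59, either way. A call with a gripper value outside its range is refused whole. The fingers move at their own pace and stop on an object; "grip_force" is the grip in N (left out, the last holds). Time passes only in rows, so rows that do not move let the fingers close. It gives the time, the measured TCP pose, the force and the opening at its end, in the units of the state.
- bot.get_state(): the state, without advancing time (a new reading comes with each control period).
- bot.snapshot(name): name is "side" or "top" or "wrist"; returns a dict with "image" (420x560x3 uint8, red, green, blue), "fx", "fy", "cx", "cy" (pixels), "rvec" (rotation vector, rad) and "tvec" (3), from world to camera coordinates, as OpenCV has them. Camera axes: x right, y down, z forward; pixel columns grow to the right and rows downward; lengths in m; the calibration is good to about 2 mm. The wrist camera is an equidistant fisheye: a pixel r from the principal point sees the ray r / f radians off the axis. A picture is of the moment at which its call begins. There is no depth.
- bot.sign_off(): hands the job in, once; it reports no verdict.
The state is a dict: "time_s": time; "joint_positions": joint angles; "joint_velocities": joint speeds; "joint_torque": joint torques, N m; "tool_pos": TCP position; "ee_rot": TCP orientation; "contact_force": force on the tool from outside, world axes, zero at the start; "ft_torque": the same for the moment, N m; "opening": finger opening in m.
Only numpy, scipy, OpenCV 4.12 (cv2) and the standard library are available. Lean on these libraries where they do the work, as an engineer would, in place of code of your own. Each camera call takes 0.05 s, during which the arm holds its last target. There are 200 camera calls.

## Task

The label printer on the shop counter has just been given a new roll. With the fingertips push its open lid down until it is fully shut, then gently press the long bar-shaped key on its front panel well down for a moment, and withdraw. Leave the round and the square key unpressed, do not swing the lid wider open, and do not shift or pick up the scanner, mouse, spare roll or carton beside the printer.

Things in the scene. Friction and masses are not known exactly. Their poses are not given: they have to be found in the camera images.
- printer: Grey desktop label printer, fixed to the counter, 238 deep (x) x 190 wide (y) x 131 mm high when shut. Origin on the counter at the centre of its underside; +x points to its back (lid hinge), -x to its front (keys), z up. The front panel is the flat top at height 110 mm, from 120 to 37 mm in front of the origin; the three keys stand on it in a row along y, 78 mm in front of the origin, at y = -55, 0 and +55 mm; which key is in which place changes.
- lid (a joint): Hinge of the printer's black lid: 0 = fully shut, grows as it opens; starts between 0.35 and 0.8 rad, stops at 1.1. The friction of the hinge keeps the lid where it is left; pushing it down needs about 1.5 to 4 N, then it rests on a rigid stop at 0. Counts as shut below 0.03 rad.
- lid_hinge (a point): On the hinge axis of the lid, mid-width: 100 mm behind the printer's origin, 119 mm above the counter. The lid is a 131 x 190 x 12 mm slab that runs from here towards the printer's front; its upper face is 12 mm above this axis when shut. Turns with the lid.
- lid_edge (a point): Middle of the free front edge of the lid's upper face, 131 mm from the hinge axis; 131 mm above the counter when shut, higher when open.
- bar_key_top (a point): Centre of the top of the long bar-shaped white key, 44 (along the printer's y) x 16 mm, 10 mm proud of the front panel (top 120 mm above the counter). The one to press. Its point's z points up; the point's x axis is that of the printer. 
- bar_key (a joint): Travel of the bar key: 0 = up, 0.006 m = fully down. Spring of 1 N per mm: 6 N at the bottom, where it meets a rigid stop; springs back. Counts as pressed beyond 3.5 mm.
- round_key_top (a point): Centre of the top of the round white key, 20 mm across, 10 mm proud. Not to be pressed. Its point's z points up; the point's x axis is that of the printer. 
- round_key (a joint): Travel of the round key, as for the bar key; must stay under 2 mm.
- square_key_top (a point): Centre of the top of the square white key, 18 x 18 mm, 10 mm proud. Not to be pressed. Its point's z points up; the point's x axis is that of the printer. 
- square_key (a joint): Travel of the square key, as for the bar key; must stay under 2 mm.
- scanner: Hand-held code scanner in its stand, black and grey, loose, foot 100 x 80 mm, 161 mm high; origin under its centre. Leave alone.
- mouse: Computer mouse, 105 x 62 x 33 mm, loose; origin under its centre. Leave alone.
- spare_roll: Spare paper label roll standing on end, 80 mm across, 60 mm high, loose; origin under its centre. Leave alone.
- carton: Small cardboard carton, 70 x 50 x 85 mm, loose; origin under its centre. Leave alone.

How it is judged:
On the way, in this order (a step that is already met when the one before it is completed fails the run):
1. the lid is pushed fully shut (value of joint lid below 0.03 rad), for 0.2 s.
2. the bar key is pressed down by the fingers with the lid shut (value of joint bar_key above 0.0035 m and value of joint lid below 0.03 rad and contact force between the fingers and bar_key above 0.5 N), for 0.1 s.
At the end, for the whole second after the job is handed in: The lid is shut (under 0.03 rad), all three keys are up again (under 1 mm), and the scanner, mouse, spare roll and carton rest within 15 mm of where they stood (value of joint lid below 0.03 rad and value of joint each of bar_key, round_key, square_key below 0.001 m and distance of each of scanner, mouse, spare_roll, carton from where it was at the start of the episode below 0.015 m and linear speed of each of scanner, mouse, spare_roll, carton below 0.02 m/s); the robot touches nothing.
It fails at once if the round or the square key is pressed (2 mm or more) (value of joint any of round_key, square_key above 0.002 m).
It fails at once if the bar key is pressed while the lid is still open (value of joint bar_key above 0.0035 m and value of joint lid above 0.05 rad).
It fails at once if the bar key is pressed with more than 25 N (contact force between anything else and bar_key above 25 N).
It fails at once if the lid is swung wider open (beyond 0.9 rad) (value of joint lid above 0.9 rad).
It fails at once if the scanner, mouse, spare roll or carton is shifted or lifted by more than 15 mm (distance of any of scanner, mouse, spare_roll, carton from where it was at the start of the episode above 0.015 m).
It also fails if it takes over 42 s, if anything falls off the work surface, if the arm or the gripper's body presses on something with over 40 N, if the wrist force passes 120 N, or if a joint passes its speed limit or range.

## Working session

There is one attempt and no reset: what is moved stays moved. The work goes in short steps, Python scripts to look and compute and a tool call to move; the robot and the scene stay as the last step left them, time stands still between calls to the robot, and variables do not carry over. Pictures are saved under pics/ and viewed, about 8 in all and at most 12, crops included, and the job is handed in when it is done.

Besides the shell and the picture viewer there is one more tool, called after "Emit:" as a command line: name --pt "numbers of a row" for each row, then --argument value for the rest. carry_out: Moves the arm, as the interface text tells. Its arguments: {"type":"object","properties":{"moves":{"type":"array"},"grip_force":{"type":"number"}},"required":["moves"]}

```bash
mkdir -p pics; cat > h.py <<'E'
import numpy as np, cv2
from rig import bot
def snap(cam,name):
    s=bot.snapshot(cam); cv2.imwrite(f'pics/{name}.png',cv2.cvtColor(s['image'],cv2.COLOR_RGB2BGR)); np.savez(f'pics/{name}.npz',**s); return s
def ray(s,u,v):
    K=np.array([[s['fx'],0,s['cx']],[0,s['fy'],s['cy']],[0,0,1.]])
    R=cv2.Rodrigues(np.array(s['rvec'],float))[0]; t=np.array(s['tvec'],float).ravel()
    d=R.T@np.linalg.inv(K)@[u,v,1]; return -R.T@t,d
def onz(s,u,v,z):
    o,d=ray(s,u,v); return o+d*(z-o[2])/d[2]
E
python3 - <<'E'
from h import *
for c in('top','side'):
    s=snap(c,c+'0'); print(c,ray(s,280,210))
print(bot.get_state())
E
```

```text
top (array([0.48416667, 0.03004674, 0.95262379]), array([ 0.15213597,  0.03336836, -0.98784988]))
side (array([ 0.4246312 , -0.61495987,  0.74829774]), array([ 0.2029876 ,  0.70269305, -0.68209726]))
{'time_s': 0.1, 'joint_positions': array([-1.38192343,  0.38414787,  0.0163871 ,  1.3710572 , -0.00631212,
        1.38817531, -0.04647517]), 'joint_velocities': array([ 0.00138727, -0.00129423,  0.00055997, -0.00318535, -0.00026714,
       -0.00128245, -0.00068178]), 'joint_torque': array([ 2.83169240e-03, -6.29138947e+01,  8.47292393e-01, -3.72751093e+01,
        1.67881767e-02,  1.08564863e-02, -4.16914622e-05]), 'tool_pos': array([0.15556535, 0.6049115 , 0.25537909]), 'ee_rot': array([-0.55842272,  0.55918543,  0.43280486, -0.43376915]), 'contact_force': array([ 0.29560916, -0.14230969,  0.60687247]), 'ft_torque': array([ 0.01635528,  0.00588084, -0.03432397]), 'opening': 0.08487092671152933}
```

View pics/top0.png

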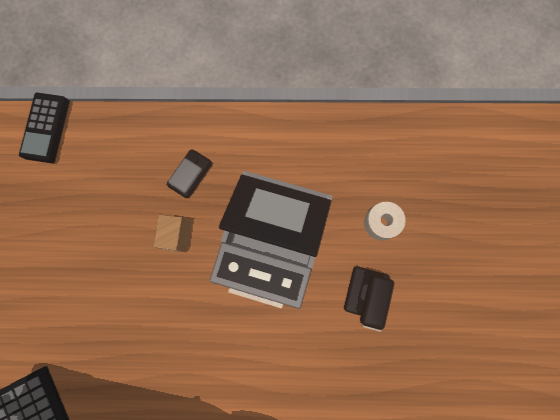

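View pics/side0.png

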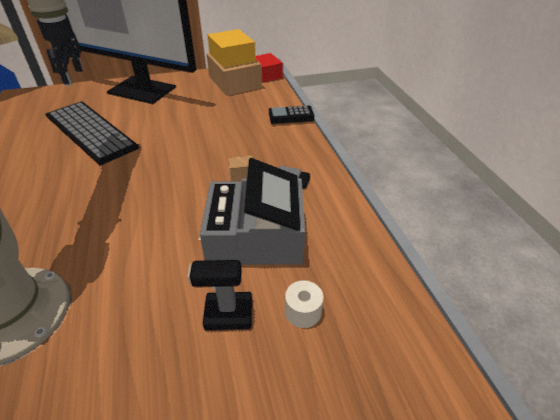

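The top view shows the printer with its keys in a row: round at about (233,267), bar at (260,275), square at (287,283). The lid's front edge runs (220,228)–(317,255). The carton and mouse are to its left, the roll and scanner to its right. The side view shows the lid open, with the bar at (222,204).

```bash
python3 - <<'E'
from h import *
def key(name,box,z=.12):
    s=np.load(f'pics/{name}.npz'); im=s['image']; x0,y0,x1,y1=box
    m=(im[y0:y1,x0:x1].min(2)>165).astype('uint8')
    n,_,st,c=cv2.connectedComponentsWithStats(m)
    for i in range(1,n):
        if st[i,4]>15:
            u,v=c[i]+[x0,y0]; print(name,st[i,2:],u.round(1),v.round(1),onz(s,u,v,z).round(4))
key('top0',(222,255,300,292)); key('side0',(208,180,236,226))
s=np.load('pics/top0.npz')
k=[onz(s,*p,.12) for p in((233,267),(287,283))]
# yaw: printer y from square/round
print(len(k), np.linalg.norm(k[0]-k[1]))
bar=onz(s,260,274.7,.12)
d=(k[0]-k[1])[:2]; d/=np.linalg.norm(d); px=np.array([d[1],-d[0]]);
print('y',d,'x',px,'yaw',np.degrees(np.arctan2(px[1],px[0])))
org=bar[:2]+.078*px; h=org+.1*px; print('org',org,'hinge',h)
for L,(u,v) in (('L',(220.5,229.5)),('R',(317,255.5))):
    o,r=ray(s,u,v)
    # lid front corner: h+y*d*.095 ; a: upper edge 131 along, 12 up (hinge axis at bottom face)
    best=min(((lambda P: np.hypot((P[:2]-h)@px+(.131*np.cos(a)+.012*np.sin(a)),0))(o+r*((.119+.131*np.sin(a)+.012*np.cos(a))-o[2])/r[2]),a) for a in np.linspace(.1,1.1,200))
    a=best[1];P=o+r*((.119+.131*np.sin(a)+.012*np.cos(a))-o[2])/r[2]
    print(L,best,P,(P[:2]-h)@d)
# side: lid edge corner pixels
s=np.load('pics/side0.npz')
for (u,v) in((254,160),(246,212),(300,176),(297,226)):
    o,r=ray(s,u,v); print(u,v,[(round((P[:2]-h)@px,3),round((P[:2]-h)@d,3),z) for z in(.12,.15,.17,.19,.21) for P in [o+r*(z-o[2])/r[2]]])
E
```

```text
top0 [ 9 10 69] 233.0 266.6 [0.4983 0.1492 0.12  ]
top0 [ 22  12 151] 259.6 274.5 [0.4835 0.0963 0.12  ]
top0 [10 10 68] 286.4 282.6 [0.4687 0.0434 0.12  ]
top0 [11  3 22] 232.9 290.3 [0.4522 0.1479 0.12  ]
side0 [ 7  5 26] 223.7 187.8 [0.4997 0.1474 0.12  ]
side0 [ 6 12 58] 221.6 203.2 [0.485  0.0925 0.12  ]
side0 [ 7  5 33] 219.0 219.0 [0.4702 0.0409 0.12  ]
2 0.11109223285409378
y [0.26601196 0.96396973] x [ 0.96396973 -0.26601196] yaw -15.427092557604233
org [0.5583739  0.07472217] hinge [0.65477087 0.04812098]
L (np.float64(6.618657718539256e-05), np.float64(0.5371859296482412)) [0.56351728 0.16337025 0.19634519] 0.08682226370426993
R (np.float64(2.1953162469723342e-05), np.float64(0.592462311557789)) [ 0.51852028 -0.01182063  0.20210592] -0.09402618316430333
254 160 [(np.float64(-0.106), np.float64(0.171), 0.12), (np.float64(-0.103), np.float64(0.129), 0.15), (np.float64(-0.101), np.float64(0.102), 0.17), (np.float64(-0.099), np.float64(0.074), 0.19), (np.float64(-0.097), np.float64(0.046), 0.21)]
246 212 [(np.float64(-0.116), np.float64(-0.033), 0.12), (np.float64(-0.113), np.float64(-0.065), 0.15), (np.float64(-0.111), np.float64(-0.086), 0.17), (np.float64(-0.108), np.float64(-0.108), 0.19), (np.float64(-0.106), np.float64(-0.129), 0.21)]
300 176 [(np.float64(0.015), np.float64(0.101), 0.12), (np.float64(0.012), np.float64(0.063), 0.15), (np.float64(0.01), np.float64(0.037), 0.17), (np.float64(0.008), np.float64(0.012), 0.19), (np.float64(0.006), np.float64(-0.014), 0.21)]
297 226 [(np.float64(0.0), np.float64(-0.079), 0.12), (np.float64(-0.002), np.float64(-0.109), 0.15), (np.float64(-0.003), np.float64(-0.129), 0.17), (np.float64(-0.005), np.float64(-0.149), 0.19), (np.float64(-0.006), np.float64(-0.168), 0.21)]
```

```bash
cat >> h.py <<'E'
from scipy.spatial.transform import Rotation as Ro
py=np.array([.267,.9637,0]); px=np.array([.9637,-.267,0])
bar=np.array([.484,.0945,.120]); push=np.array([.5737,.0697,.24])
def rel(target):
    s=bot.get_state(); q=s['ee_rot']; R=Ro.from_quat(q,scalar_first=True)
    M=R.as_matrix(); x=M[:,0]
    sg=1 if x@py>0 else -1
    T=np.column_stack([sg*py,[0,0,-1.],np.cross(sg*py,[0,0,-1.])])
    print('M',M.round(3).tolist(),'pos',s['tool_pos'].round(4),'F',s['contact_force'].round(2),'t',s['time_s'])
    print('tool shift',(M.T@(np.array(target)-s['tool_pos'])).round(4),'turn deg',np.degrees((R.inv()*Ro.from_matrix(T)).as_rotvec()).round(2))
E
python3 -c "
from h import *
rel(push+[0,0,.016])"
```

```text
M [[0.249, -0.0, -0.968], [0.968, -0.002, 0.249], [-0.002, -1.0, -0.0]] pos [0.1556 0.6049 0.2554] F [ 0.3  -0.14  0.61] t 0.1
tool shift [-4.142e-01  1.000e-04 -5.383e-01] turn deg [ 0.    1.06 -0.1 ]
```

Emit:
carry_out --pt "1 -0.01 -0.03 -0.01 0 1.06 0" --pt "1 -0.024 0 -0.03 0 0 0" --pt "1 -0.024 0 -0.031 0 0 0" --pt "1 -0.024 0 -0.031 0 0 0" --pt "1 -0.024 0 -0.031 0 0 0" --pt "1 -0.024 0 -0.031 0 0 0" --pt "1 -0.024 0 -0.031 0 0 0" --pt "1 -0.024 0 -0.031 0 0 0" --pt "1 -0.024 0 -0.031 0 0 0" --pt "1 -0.024 0 -0.031 0 0 0" --pt "1 -0.024 0 -0.031 0 0 0" --pt "1 -0.024 0 -0.031 0 0 0" --pt "1 -0.024 0 -0.031 0 0 0" --pt "1 -0.024 0 -0.031 0 0 0" --pt "1 -0.024 0 -0.031 0 0 0" --pt "1 -0.024 0 -0.031 0 0 0" --pt "1 -0.024 0 -0.031 0 0 0" --pt "1 -0.02 0 -0.031 0 0 0" --pt "1 0 0 0 0 0 0" --pt "1 0 0 0 0 0 0" --grip_force 40

```text
time_s: 2.1
tool_pos: [0.562, 0.0624, 0.2856]
ee_rot: [0.563, -0.563, -0.427, 0.428]
contact_force: [0.4, -0.1, 0.1]
opening: -0.0001
```

```bash
python3 -c "
from h import *
rel(push); snap('side','side1')"
```

```text
M [[0.269, -0.001, -0.963], [0.963, -0.001, 0.269], [-0.001, -1.0, 0.001]] pos [0.562  0.0624 0.2856] F [ 0.39 -0.09  0.12] t 2.1
tool shift [ 0.0102  0.0456 -0.0094] turn deg [-0.06 -0.12 -0.06]
```

View pics/side1.png

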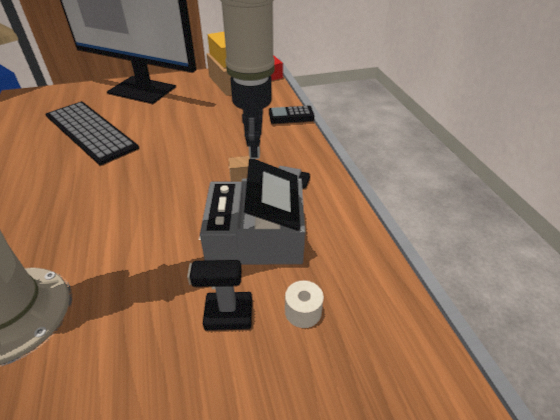

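The side view shows the closed fingertips hanging above the lid's far front part, near (254,158), clear of everything. Next I centre over the push point and go down.

Emit:
carry_out --pt "1 0.01 0 -0.014 0 0 0" --pt "1 0 0.015 0 0 0 0" --pt "1 0 0.015 0 0 0 0" --pt "1 0 0.01 0 0 0 0" --pt "1 0 0.01 0 0 0 0" --pt "1 0 0.01 0 0 0 0" --pt "1 0 0.01 0 0 0 0" --pt "1 0 0 0 0 0 0"

```text
time_s: 2.95
tool_pos: [0.5773, 0.0694, 0.2147]
ee_rot: [0.563, -0.562, -0.427, 0.429]
contact_force: [-0.6, 0.4, 0.1]
opening: -0.0002
```

Emit:
carry_out --pt "1 0 0.008 0 0 0 0" --pt "1 0 0.008 0 0 0 0" --pt "1 0 0.008 0 0 0 0" --pt "1 0 0.008 0 0 0 0" --pt "1 0 0.008 0 0 0 0" --pt "1 0 0 0 0 0 0"

```text
time_s: 3.55
tool_pos: [0.5774, 0.0692, 0.1748]
ee_rot: [0.563, -0.563, -0.427, 0.429]
contact_force: [-0.0, -0.4, 0.1]
opening: 0.0
```

```bash
python3 -c "
from h import *
rel(push); snap('side','side2')
s=np.load('pics/side2.npz')['image'][120:280,170:340]
cv2.imwrite('pics/side2c.png',cv2.resize(s[:,:,::-1],None,fx=3.5,fy=3.5))"
```

```text
M [[0.267, -0.002, -0.964], [0.964, -0.001, 0.267], [-0.001, -1.0, 0.002]] pos [0.5774 0.0692 0.1748] F [-0.02 -0.41  0.13] t 3.55
tool shift [-0.0006 -0.0652  0.0038] turn deg [-0.11  0.   -0.06]
```

View pics/side2c.png

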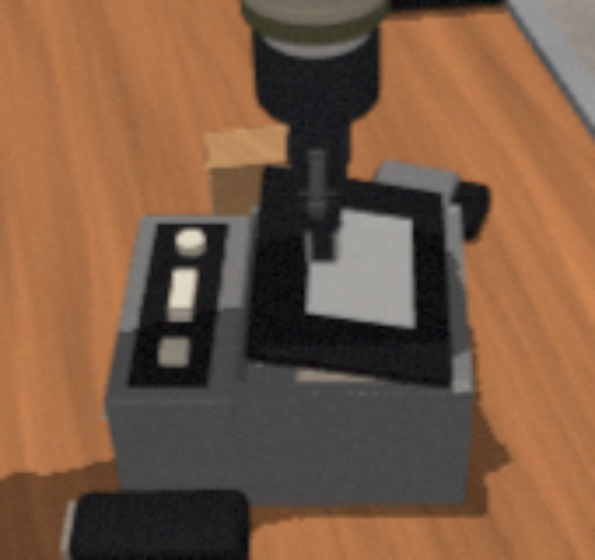

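The fingertip is on the lid at crop (322,255) and the lid has come down noticeably, with a small gap left. I carry on down.

Emit:
carry_out --pt "1 0 0.006 0 0 0 0" --pt "1 0 0.005 0 0 0 0" --pt "1 0 0.004 0 0 0 0" --pt "1 0 0.003 0 0 0 0" --pt "1 0 0.001 0 0 0 0" --pt "1 0 0 0 0 0 0"

```text
time_s: 4.2
tool_pos: [0.578, 0.0692, 0.1571]
ee_rot: [-0.563, 0.563, 0.428, -0.428]
contact_force: [0.0, -0.4, -0.6]
opening: -0.0001
```

Emit:
carry_out --pt "1 0 0.001 0 0 0 0" --pt "1 0 0.001 0 0 0 0" --pt "1 0 0 0 0 0 0"

```text
time_s: 4.5
tool_pos: [0.5782, 0.0691, 0.1561]
ee_rot: [-0.563, 0.563, 0.428, -0.428]
contact_force: [-2.8, 0.2, 7.4]
opening: 0.0004
```

```bash
python3 -c "
from h import *
rel(push); snap('side','side3')
s=np.load('pics/side3.npz')['image'][120:280,170:340]
cv2.imwrite('pics/side3c.png',cv2.resize(s[:,:,::-1],None,fx=3.5,fy=3.5))"
```

```text
M [[0.267, 0.001, -0.964], [0.964, 0.0, 0.267], [0.0, -1.0, -0.0]] pos [0.5782 0.0691 0.1561] F [-2.77  0.24  7.41] t 4.5
tool shift [-0.0006 -0.0839  0.0045] turn deg [ 0.03 -0.01  0.03]
```

View pics/side3c.png

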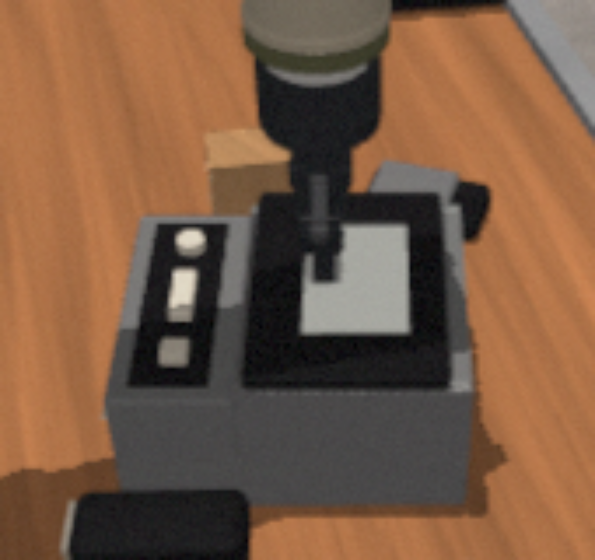

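The lid now looks flat and shut, and the tip height of 131 mm matches. I press a little harder to make sure it is on its stop, then lift.

Emit:
carry_out --pt "1 0 0.001 0 0 0 0" --pt "1 0 0.001 0 0 0 0" --pt "1 0 0 0 0 0 0" --pt "1 0 0 0 0 0 0"

```text
time_s: 4.95
tool_pos: [0.5783, 0.0691, 0.1559]
ee_rot: [0.563, -0.563, -0.429, 0.427]
contact_force: [-9.4, 0.1, 20.4]
opening: -0.0001
```

20 N with no further movement: the lid is on its stop. I lift and go above the bar key.

Emit:
carry_out --pt "1 0 -0.02 0 0 0 0" --pt "1 0 -0.02 0 0 0 0" --pt "1 0 0 0.03 0 0 0" --pt "1 0 0 0.03 0 0 0" --pt "1 0 0 0.03 0 0 0" --pt "1 0 0 0.007 0 0 0" --pt "1 0 0 0 0 0 0"

```text
time_s: 5.65
tool_pos: [0.4842, 0.0957, 0.1937]
ee_rot: [0.563, -0.562, -0.429, 0.428]
contact_force: [0.7, 0.7, -0.4]
opening: 0.0001
```

```bash
python3 -c "
from h import *
rel(bar+[0,0,.04]); snap('side','side4')
s=np.load('pics/side4.npz')['image'][120:280,170:340]
cv2.imwrite('pics/side4c.png',cv2.resize(s[:,:,::-1],None,fx=3.5,fy=3.5))"
```

```text
M [[0.266, 0.001, -0.964], [0.964, 0.001, 0.266], [0.001, -1.0, -0.0]] pos [0.4842 0.0957 0.1937] F [ 0.73  0.7  -0.41] t 5.65
tool shift [-0.0012  0.0337 -0.0002] turn deg [0.02 0.08 0.07]
```

View pics/side4c.png

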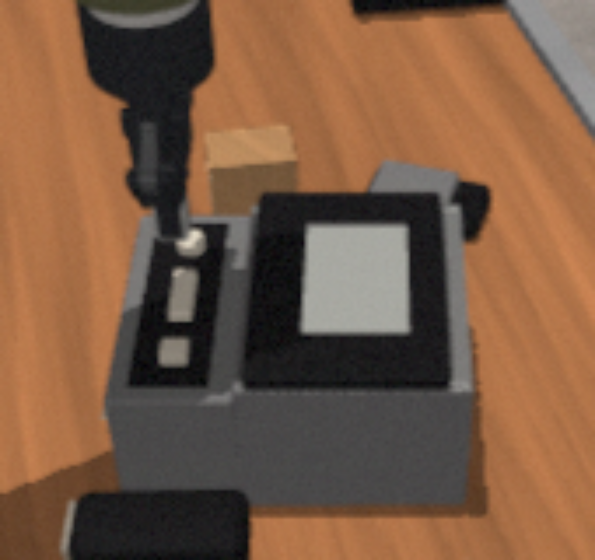

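The lid is shut flat. The closed fingertips hover about 49 mm above the bar key, at crop (175,235), and the offset fits their height. I go down slowly.

Emit:
carry_out --pt "1 -0.001 0.015 0 0 0 0" --pt "1 0 0.015 0 0 0 0" --pt "1 0 0.01 0 0 0 0" --pt "1 0 0.006 0 0 0 0" --pt "1 0 0 0 0 0 0" --pt "1 0 0.002 0 0 0 0" --pt "1 0 0.002 0 0 0 0" --pt "1 0 0 0 0 0 0"

```text
time_s: 6.5
tool_pos: [0.4848, 0.0942, 0.1436]
ee_rot: [-0.563, 0.563, 0.428, -0.428]
contact_force: [0.4, 0.7, 0.4]
opening: 0.0003
```

```bash
python3 -c "
from h import *
rel(bar+[0,0,.02]); snap('side','side5')
s=np.load('pics/side5.npz')['image'][120:280,170:340]
cv2.imwrite('pics/side5c.png',cv2.resize(s[:,:,::-1],None,fx=3.5,fy=3.5))"
```

```text
M [[0.267, 0.001, -0.964], [0.964, 0.0, 0.267], [0.0, -1.0, -0.001]] pos [0.4848 0.0942 0.1436] F [0.36 0.69 0.43] t 6.5
tool shift [0.0001 0.0036 0.0008] turn deg [0.05 0.   0.03]
```

View pics/side5c.png

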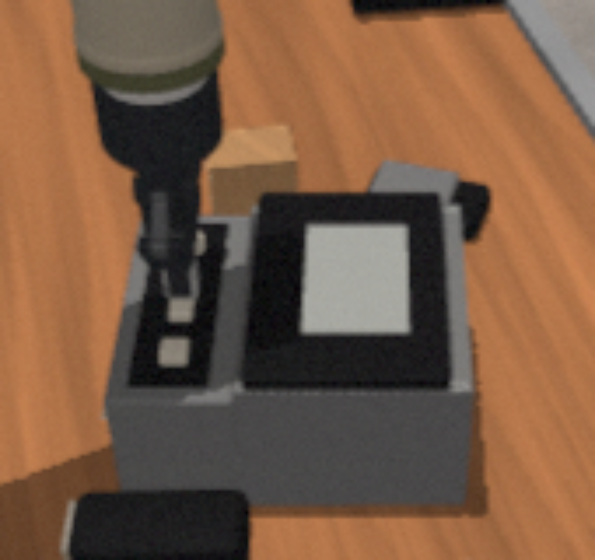

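The fingertips are on the bar key, with its near end visible at crop (180,310) and the other two keys clear. I press on gently.

Emit:
carry_out --pt "1 0 0.0015 0 0 0 0" --pt "1 0 0.0015 0 0 0 0" --pt "1 0 0.001 0 0 0 0" --pt "1 0 0 0 0 0 0" --pt "1 0 0 0 0 0 0"

```text
time_s: 7.05
tool_pos: [0.4848, 0.0942, 0.1397]
ee_rot: [-0.563, 0.563, 0.428, -0.428]
contact_force: [0.9, -0.6, 5.2]
opening: 0.0001
```

5.2 N, so about 5 mm of travel. I hold with a touch more, then withdraw.

Emit:
carry_out --pt "1 0 0.0005 0 0 0 0" --pt "1 0 0 0 0 0 0" --pt "1 0 0 0 0 0 0"

```text
time_s: 7.35
tool_pos: [0.4848, 0.0942, 0.1393]
ee_rot: [-0.563, 0.563, 0.428, -0.428]
contact_force: [0.6, -1.0, 5.1]
opening: 0.0002
```

Emit:
carry_out --pt "1 0 -0.01 0 0 0 0" --pt "1 0 -0.03 0 0 0 0" --pt "1 0 -0.04 0 0 0 0" --pt "1 0 -0.04 0 0 0 0" --pt "1 0.03 0 0.0 0 0 0" --pt "1 0.04 0 0 0 0 0" --pt "1 0.04 0 0 0 0 0" --pt "1 0.04 0 0 0 0 0" --pt "1 0.03 0 0 0 0 0" --pt "1 0 0 0 0 0 0" --pt "1 0 0 0 0 0 0"

```text
time_s: 8.45
tool_pos: [0.5318, 0.2679, 0.2582]
ee_rot: [-0.562, 0.563, 0.428, -0.429]
contact_force: [0.6, -1.4, 0.6]
opening: 0.0001
```

```bash
python3 -c "
from h import *
rel(bar); a=snap('side','side6')['image']; b=snap('top','top6')['image']
cv2.imwrite('pics/fin.png',np.hstack([b[140:340,140:420],a[140:340,170:450]])[:,:,::-1])
t0=np.load('pics/top0.npz')['image']; 
for n,(x0,y0,x1,y1) in dict(roll=(360,195,412,245),scanner=(340,260,400,335),mouse=(160,145,215,200),carton=(148,208,196,256)).items():
  print(n, cv2.phaseCorrelate(*[cv2.cvtColor(i[y0:y1,x0:x1],7).astype('float32') for i in(t0,b)]))"
```

```text
M [[0.266, -0.002, -0.964], [0.964, -0.002, 0.266], [-0.002, -1.0, 0.001]] pos [0.5318 0.2679 0.2582] F [ 0.56 -1.36  0.63] t 8.45
tool shift [-0.1796  0.1385 -0.0002] turn deg [-0.07  0.07 -0.11]
roll ((0.018573171347227913, 0.009964835204350209), 1.0028459169246533)
scanner ((0.045560401261667494, 0.5465868552965532), 0.9912912122938368)
mouse ((0.038949822890185004, -0.031216660126151652), 0.9994418976704279)
carton ((0.9494458389533627, -0.07017522209971716), 0.11454655581878291)
```

View pics/fin.png

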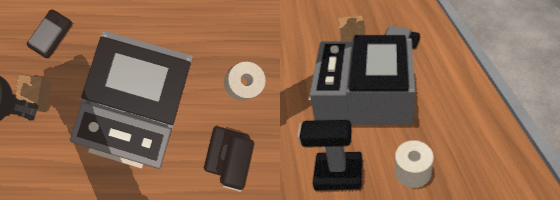

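The final view shows the lid shut, all three keys up, and the scanner, mouse and roll where they were. The carton is partly hidden by the arm, which hangs well above it.

```bash
python3 -c "
from rig import bot
bot.sign_off()"
```

```text
the job is handed in; nothing more can be done
```

I pushed the lid shut, pressed the bar key and withdrew. The job is handed in after about 8.5 s, with no verdict reported.

- **Lid:** I pushed it down with the closed fingertips. The tips stopped at a height of 131 mm, the lid's shut height, and held there against about 20 N. The pictures afterwards show it flat.
- **Bar key:** I pressed it with about 5.2 N, which by its spring and the tip height is roughly 5 mm of travel, for about 0.5 s. I then lifted clear by about 120 mm and moved aside. By eye, all three keys are up in the last pictures; I did not measure their heights.
- **Loose items:** Comparing the top view before and after, the roll and mouse moved less than 0.1 pixel and the scanner about 0.5 pixel.
- **Inconclusive check:** The comparison for the carton did not work, because the arm and its shadow partly covered it in the last picture. The fingertips stayed well above the carton on every move, and the side pictures before the press show no shift.
- **Odd force readings:** The force sensor read almost nothing while the lid was swinging down, less than the 1.5 to 4 N expected. I therefore relied on the pictures and the stop, not on that reading.

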